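# Slide the serving plate out over the step's edge

### The arm

A 6-joint arm with a two-finger parallel gripper is mounted at the origin on a cart in front of the work surface, level with it; the furniture and walls round the work are solid. World frame = base frame: x ahead of the robot, y to its left, z up, the work surface at z = 0. Lengths are in m, angles in rad, forces in N, time in s.
With the tool pointing down it reaches from about 0.425 to 0.95 m from the base axis. Payload 3.5 kg.
Tool frame: the origin (TCP) lies at the very end of the fingers, on their centre line; the grasp point (between the pads) lies ctrl.tcp_to_grasp behind it (ctrl.tcp_to_grasp is the distance from the TCP to the grasp point, in m); z points along the fingers, y is the line along which they close (so a half turn about z gives the same grasp; the last joint's range is limited). The gripper opens to 85 mm and grips with 20 to 120 N. Pads are 22 mm wide; open, the fingers measure 114 mm over their backs; the gripper's body (76 mm by 85 mm) begins 54 mm behind the grasp point. The pads swing forward as they close: fully open they stand 13 mm farther back than shut.
Start: joints at [-1.388, 0.286, 1.577, -0, 1.279, -0.15], TCP at [0.221, -0.638, 0.231] pointing down, gripper open.
Joint ranges: [-2.77, 2.77], [-0.9, 2.22], [0.21, 2.48], [-1.53, 4.67], [0.24, 2.81], [-2.84, 2.84]. Speed limits (rad/s): [2.79, 2.79, 3.14, 3.14, 3.14, 3.14].

### API

Orientations are given as a unit quaternion [x, y, z, w].
In Python, from plant import ctrl gives the robot as it stands.
- The arm moves only by the shell command python3 -m inch 'ROWS' [FORCE]. ROWS is JSON, a list of rows, each an object with "slide": the shift along the tool's x, y, z in cm, a list of three; "turn": the turn about the tool's z in rad; "grip": the finger opening in cm, from 0 to 8.54. A call has 1 to 20 rows; each row is the pose to reach, as a shift and turn from the pose commanded when the call began, along the tool's axes at that moment; what a row does not reach only later rows make up. A row lasts 1/10 s, in which the tool goes at most 50 mm and 8.59 degrees, less where a joint would pass 70% of its speed; a pose out of reach is approached as far as the arm can. A call with a gripper value outside its range is refused whole. The fingers move at their own pace and stop on an object; FORCE is the grip in N (left out, the last holds). Time passes only in rows, so rows that repeat a pose let the fingers close. It gives the time, the measured TCP pose, the force, the opening and the grip force at its end, in the units of the state.
- ctrl.get_state(): the state, without advancing time (a new reading comes with each control period).
- ctrl.read_camera(name): name is "scene" or "top"; returns (picture, depth): 384x512x3 uint8, red, green, blue; 384x512 float32, m along the optical axis (not along the pixel's ray), 0 where there is no reading.
- ctrl.camera_info(name): a dict with "K" (3x3 intrinsics, pixels), "D" ([k1, k2, p1, p2, k3] as OpenCV has them; the pictures are not rectified), "camera_from_world" (4x4, takes a point from world to camera coordinates). Camera axes: x right, y down, z forward; pixel columns grow to the right and rows downward; lengths in m; the calibration is good to about 2 mm. A picture is of the moment at which its call begins. camera_info takes no time and is no camera call.
- ctrl.sign_off(): hands the job in; it is judged then, once.
The state is a dict: "time": time; "qpos": joint angles; "dq": joint speeds; "joint_efforts": joint torques, N m; "eef_pos": TCP position; "tcp_rot": TCP orientation; "contact_force": force on the tool from outside, world axes, zero at the start; "wrist_torque": the same for the moment, N m; "opening": opening from 0.0 (shut) to 1.0 (fully open); "finger_force": force on a finger pad.
Only numpy, scipy, OpenCV 4.12 (cv2) and the standard library are available. Lean on these libraries where they do the work, as an engineer would, in place of code of your own. Each camera call takes 0.05 s, during which the arm holds its last target. There are 200 camera calls.

### The job

Slide the pale wooden serving plate along the dark serving step toward its brass-trimmed front edge, until the black line across the plate lies right over that edge and parallel to it, so that the short strip in front of the line sticks out and a colleague can take it from below. Only push or drag it with the fingertips: never lift it off the step or tip it up. Leave the tape roll, the clear shaker and the blue-handled spade where they are.

Things in the scene. Friction and masses are not known exactly. Their poses are not given: they have to be found in the camera images.
- plate: loose pale wooden serving plate, flat board 120 mm long (its x) x 100 mm wide (its y) x 8 mm thick, 0.1 to 0.21 kg, lying on the step. Origin: centre of its underside, its balance point. Its front end (x = -60 mm) faces the step's front edge and the robot; a thin black line runs across it, along y, 35 mm behind the front end. The ring drawn on its top is only a flat mark
- plate_line (a point): middle of the plate's black line, at the plate's underside: 25 mm in front of the plate's centre (plate x = -25 mm); same axes as the plate
- step: serving step, a dark wooden board on feet, fixed to the counter, 230 mm deep (its +x, away from the edge) x 300 mm wide (its y), top 36 mm above the counter. Origin: on the counter below the middle of its front edge; the front edge runs along its y at x = 0 and has a thin flush brass strip
- step_edge (a point): middle of the step's front top edge, 36 mm above the counter; same axes as the step: x points from the edge back over the step, away from the robot
- tape_roll: loose small roll of pale tape lying on the step near one front corner (left or right varies), 52 mm diameter, 18 mm high; bystander; origin: centre of its underside
- mill: loose small clear shaker with a grey cap, standing on the step near the other front corner, 44 mm diameter, 90 mm high; bystander; origin: centre of its underside
- spade: loose gelato spade with blue handle lying on the counter to the right of the step, 237 x 60 x 21 mm; bystander; origin: centre of its underside

How it is judged:
At the end, for the whole second after the job is handed in: Plate flat and at rest on the step, its line's middle within 6 mm of the step's front edge (35 mm overhang +-6), square to the edge within 0.1 rad, line's middle within 100 mm of the edge's middle; tape roll, shaker and spade within 15 mm of their starts (x of plate_line in the frame of step_edge between -0.006 and 0.006 m and y of plate_line in the frame of step_edge between -0.1 and 0.1 m and z of plate_line in the frame of step_edge between -0.003 and 0.003 m and angle between the x axis of plate and the x axis of step, either way round below 0.1 rad and linear speed of plate below 0.01 m/s and distance of each of tape_roll, mill, spade from where it was at the start of the episode below 0.015 m); the robot touches nothing.
It fails at once if the plate is lifted off the step (more than 8 mm) or tipped up (more than 0.15 rad) (z of plate in the frame of step_edge above 0.008 m or angle between plate's own z axis and vertical above 0.15 rad).
It fails at once if the tape roll, the shaker or the spade is pushed away (more than 15 mm) or knocked over (distance of any of tape_roll, mill, spade from where it was at the start of the episode above 0.015 m or angle between mill's own z axis and vertical above 0.3 rad).
It also fails if it takes over 38 s, if anything falls off the work surface, if the arm or the gripper's body presses on something with over 40 N, if the wrist force passes 120 N, or if a joint passes its speed limit or range.

## Working session

There is one attempt and no reset: what is moved stays moved. The work goes in short steps, Python scripts to look and compute and a shell command to move; the robot and the scene stay as the last step left them, time stands still between calls to the robot, and variables do not carry over. Pictures are saved under pics/ and viewed, at most 10 in all, crops included, and the job is handed in when it is done.

```bash
mkdir -p pics; cat > h.py <<'E'
import numpy as np, cv2
from plant import ctrl
def snap(n,f):
    im,d=ctrl.read_camera(n); cv2.imwrite(f,im[:,:,::-1]); np.save('pics/d_'+n+'.npy',d); return im,d
def world(n,px,z=None,d=None):
    c=ctrl.camera_info(n); K=np.array(c['K'],float);D=np.array(c['D'],float);T=np.linalg.inv(np.array(c['camera_from_world']))
    p=cv2.undistortPoints(np.array(px,float).reshape(-1,1,2),K,D).reshape(-1,2)
    r=np.c_[p,np.ones(len(p))]@T[:3,:3].T; o=T[:3,3]
    if d is not None: return o+r*np.array([d[int(v),int(u)] for u,v in px])[:,None]
    return o+r*((z-o[2])/r[:,2])[:,None]
E
python3 - <<'E'
from h import *
for n in('top','scene'): snap(n,f'pics/{n}0.png')
s=ctrl.get_state(); print(s['time'],s['eef_pos'],s['tcp_rot'],s['opening'],ctrl.tcp_to_grasp)
E
```

```text
0.1 [ 0.22043679 -0.63736544  0.23007214] [ 9.86187950e-01  1.65626674e-01 -1.08674827e-05 -1.06382546e-03] 0.9991141431917573 0.0187
```

View pics/top0.png

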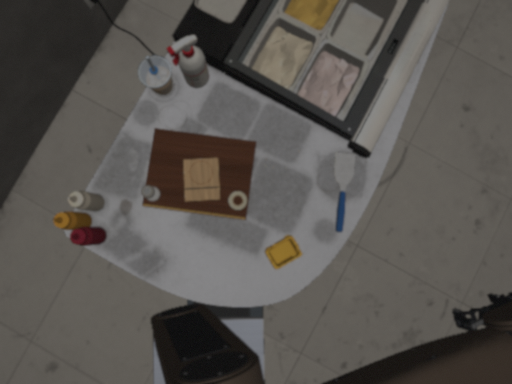

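View pics/scene0.png

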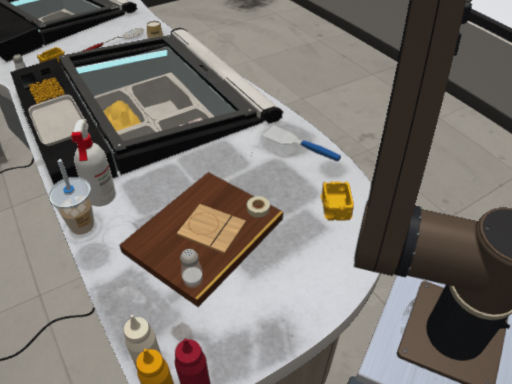

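The top view shows the step with corners at about (155,129), (256,141), (246,218) and (144,206). The plate is around (202,180), with its line near row 189. The shaker is at (151,193), the tape at (238,201) and the spade at (342,190). The scene view shows the plate at (211,228). I'll enlarge both for accuracy.

```bash
python3 - <<'E'
import cv2,numpy as np
a=cv2.imread('pics/top0.png')[120:225,135:265];b=cv2.imread('pics/scene0.png')[170:305,115:290]
a=cv2.resize(a,None,fx=6,fy=6,interpolation=3)[:600,:780];b=cv2.resize(b,None,fx=4,fy=4,interpolation=3)
cv2.imwrite('pics/a.png',a);cv2.imwrite('pics/b.png',b)
E
```

```text
(no output)
```

View pics/a.png

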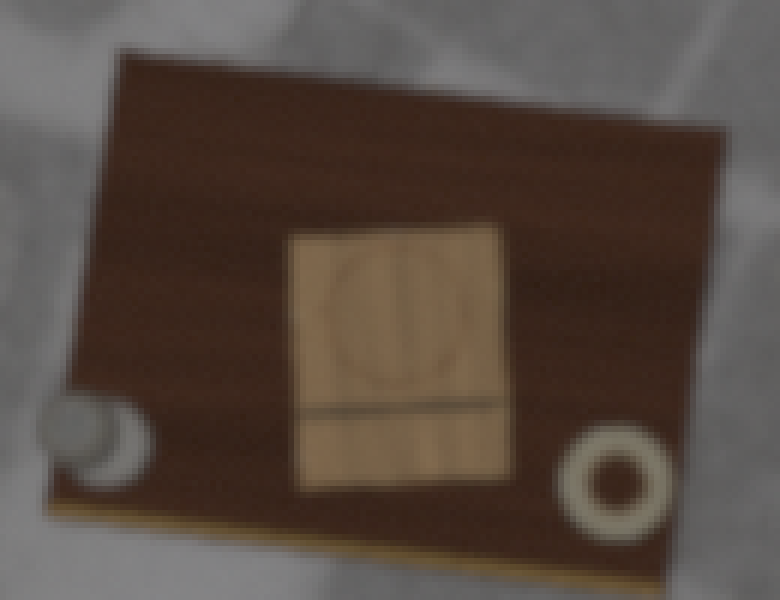

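View pics/b.png

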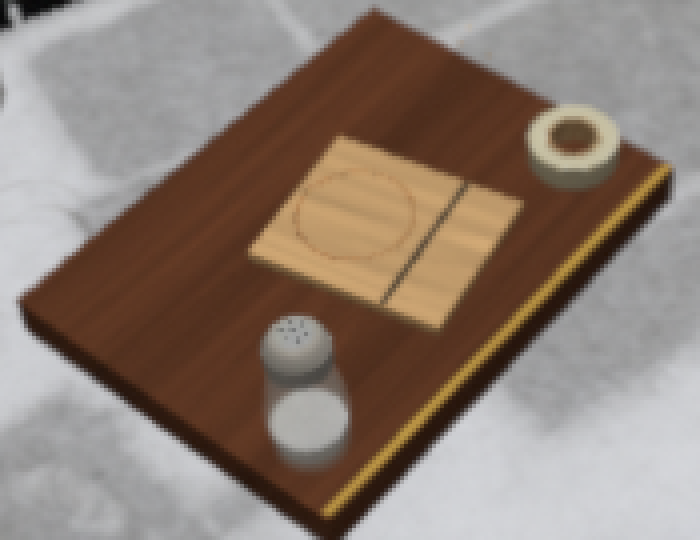

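The enlarged crops show the plate turned about 0.15–0.2 rad against the edge, and roughly 40 crop pixels behind the brass edge. Now I'll turn the corner pixels into world positions.

```bash
python3 - <<'E'
from h import *
np.set_printoptions(precision=4,suppress=True)
def w(n,pts,z):
    pts=np.array(pts,float)
    pts=(pts+.5)/6-.5+[135,120] if n=='top' else (pts+.5)/4-.5+[115,170]
    return world(n,pts,z)
# step: FL(left as robot sees), FR, BR, BL ; plate FL FR BR BL, line L R
S={'top':w('top',[(48,514),(662,592),(723,130),(120,55)],.036),'scene':w('scene',[(330,516),(670,168),(375,9),(22,302)],.036)}
P={'top':w('top',[(298,490),(513,479),(500,225),(288,236),(300,411),(508,401)],.044),'scene':w('scene',[(441,328),(523,203),(338,136),(249,252),(382,303),(467,184)],.044)}
for n in S:
    s=S[n];p=P[n];e=(s[0]-s[1])[:2]; y=e/np.linalg.norm(e); x=np.array([y[1],-y[0]]); m=(s[0]+s[1])[:2]/2
    print(n,'edge mid',m,'yaw x',np.arctan2(x[1],x[0]),'w',np.linalg.norm(e)); print(s[:,:2])
    q=p[:,:2]-m; print('plate in step',np.c_[q@x,q@y]); 
    l=p[4]-p[5]; f=p[0]-p[1]; pc=p[:4,:2].mean(0); print('centre',pc,'yaws',np.arctan2(-l[0],l[1]),np.arctan2(-f[0],f[1]), (p[2]+p[3]-p[0]-p[1])[:2])
t=w('top',[(615,483)],.054)[0];k=w('scene',[(308,440)],.036)[0]; print('tape',t,'mill',k, w('scene',[(574,137)],.054))
sp=world('top',[(342,160),(340,230)],.01);print('spade',sp)
E
```

```text
top edge mid [0.4582 0.0318] yaw x -0.14697441540632644 w 0.2950912285712018
[[ 0.4798  0.1777]
 [ 0.4366 -0.1142]
 [ 0.6589 -0.1482]
 [ 0.7025  0.1442]]
plate in step [[ 0.026   0.0292]
 [ 0.0439 -0.071 ]
 [ 0.1638 -0.0487]
 [ 0.1459  0.0512]
 [ 0.0633  0.0336]
 [ 0.0804 -0.0638]]
centre [0.5506 0.0081] yaws 0.026860823224102045 0.029949999157524998 [0.2437 0.0088]
scene edge mid [0.4575 0.0323] yaw x -0.15585326681502076 w 0.29407028103883415
[[ 0.4804  0.1776]
 [ 0.4347 -0.1129]
 [ 0.6576 -0.1497]
 [ 0.702   0.1445]]
plate in step [[ 0.0268  0.0276]
 [ 0.0466 -0.0689]
 [ 0.1644 -0.0456]
 [ 0.1443  0.0507]
 [ 0.0627  0.0336]
 [ 0.0807 -0.0613]]
centre [0.5505 0.0086] yaws 0.03207946424687771 0.046165615798382464 [0.2396 0.0093]
tape [ 0.4876 -0.0934  0.054 ] mill [0.5146 0.1447 0.036 ] [[ 0.4871 -0.0934  0.054 ]]
spade [[ 0.6032 -0.4056  0.01  ]
 [ 0.3966 -0.3906  0.01  ]]
```

```bash
python3 -m inch '[{"slide":[30,-23,0],"turn":0.24,"grip":6},{"slide":[60.7,-45.8,0],"turn":0.483,"grip":6},{"slide":[60.7,-45.8,0],"turn":0.483,"grip":6},{"slide":[60.7,-45.8,0],"turn":0.483,"grip":6},{"slide":[60.7,-45.8,0],"turn":0.483,"grip":6},{"slide":[60.7,-45.8,0],"turn":0.483,"grip":6},{"slide":[60.7,-45.8,0],"turn":0.483,"grip":6},{"slide":[60.7,-45.8,0],"turn":0.483,"grip":6},{"slide":[60.7,-45.8,0],"turn":0.483,"grip":6},{"slide":[60.7,-45.8,0],"turn":0.483,"grip":6},{"slide":[60.7,-45.8,0],"turn":0.483,"grip":6},{"slide":[60.7,-45.8,0],"turn":0.483,"grip":6},{"slide":[60.7,-45.8,0],"turn":0.483,"grip":6},{"slide":[60.7,-45.8,0],"turn":0.483,"grip":6},{"slide":[60.7,-45.8,0],"turn":0.483,"grip":6},{"slide":[60.7,-45.8,0],"turn":0.483,"grip":6},{"slide":[60.7,-45.8,0],"turn":0.483,"grip":6},{"slide":[60.7,-45.8,0],"turn":0.483,"grip":6},{"slide":[60.7,-45.8,0],"turn":0.483,"grip":6},{"slide":[60.7,-45.8,0],"turn":0.483,"grip":6}]'
```

```text
time: 2.1
eef_pos: [0.6441, -0.0083, 0.2314]
tcp_rot: [0.997, -0.076, -0.0, 0.0]
contact_force: [-0.3, -1.2, -0.5]
opening: 0.701
finger_force: 0.0
```

```bash
python3 -m inch '[{"slide":[0.2,0,5],"turn":0,"grip":6},{"slide":[0.2,0,10],"turn":0,"grip":6},{"slide":[0.2,0,14],"turn":0,"grip":6},{"slide":[0.2,0,16],"turn":0,"grip":6},{"slide":[0.2,0,17.5],"turn":0,"grip":6},{"slide":[0.2,0,18.5],"turn":0,"grip":6},{"slide":[0.2,0,18.5],"turn":0,"grip":6},{"slide":[0.2,0,18.5],"turn":0,"grip":6}]'; python3 - <<'E'
from h import *
im,d=snap('scene','pics/s1.png'); cv2.imwrite('pics/s1c.png',cv2.resize(im[150:310,100:310,::-1],None,fx=3.5,fy=3.5,interpolation=3))
E
```

```text
time: 2.9
eef_pos: [0.6476, -0.0074, 0.0478]
tcp_rot: [0.997, -0.075, 0.001, 0.0]
contact_force: [0.2, 1.0, 0.6]
opening: 0.702
finger_force: 0.0
```

View pics/s1c.png

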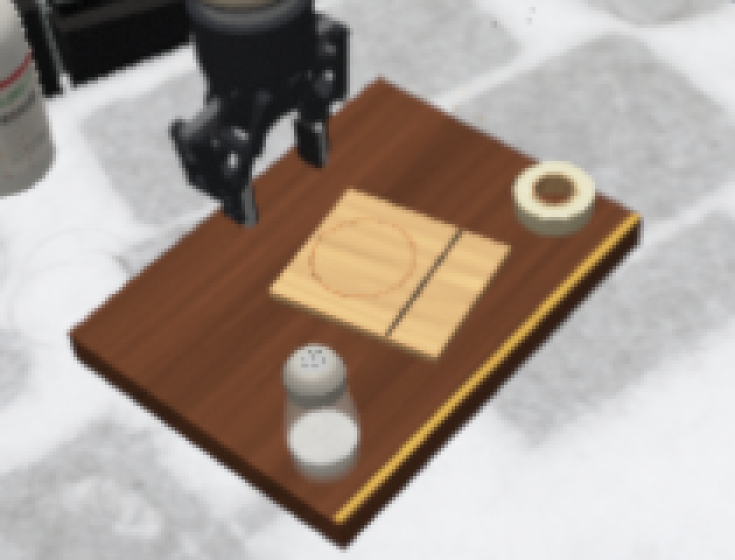

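The fingers are above the step behind the plate, with tips at crop (245,222) and (318,160), clear of everything. Next I'll probe downward for the step surface.

```bash
python3 -m inch '[{"slide":[0,0,0.6],"turn":0,"grip":6},{"slide":[0,0,1.2],"turn":0,"grip":6},{"slide":[0,0,1.2],"turn":0,"grip":6},{"slide":[0,0,1.2],"turn":0,"grip":6}]'; for i in 1 2 ; do :; done; python3 -m inch '[{"slide":[0,0,0.2],"turn":0,"grip":6},{"slide":[0,0,0.2],"turn":0,"grip":6},{"slide":[0,0,0.2],"turn":0,"grip":6}]'
```

```text
time: 3.35
eef_pos: [0.6463, -0.007, 0.034]
tcp_rot: [0.997, -0.075, -0.0, -0.0]
contact_force: [-0.4, 0.2, 0.6]
opening: 0.703
finger_force: 0.0
time: 3.65
eef_pos: [0.6466, -0.007, 0.0323]
tcp_rot: [0.997, -0.075, 0.0, 0.0]
contact_force: [0.3, -0.8, -0.3]
opening: 0.705
finger_force: 0.0
```

```bash
python3 -m inch '[{"slide":[0,0,0.15],"turn":0,"grip":6},{"slide":[0,0,0.15],"turn":0,"grip":6},{"slide":[0,0,0.15],"turn":0,"grip":6}]'; python3 - <<'E'
from h import *
im,d=snap('scene','pics/s2.png'); cv2.imwrite('pics/s2c.png',cv2.resize(im[170:250,130:240,::-1],None,fx=6,fy=6,interpolation=3))
E
```

```text
time: 3.95
eef_pos: [0.6468, -0.0071, 0.031]
tcp_rot: [0.997, -0.075, 0.0, 0.0]
contact_force: [0.9, 0.0, 0.9]
opening: 0.704
finger_force: 0.4
```

View pics/s2c.png

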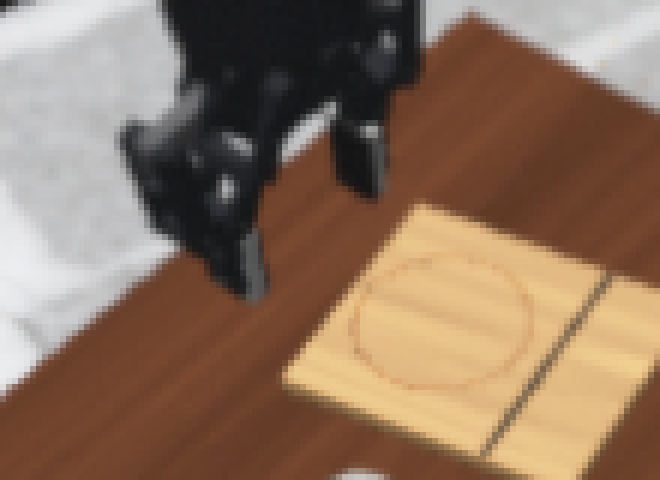

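The tips at crop (258,300) and (378,198) are near the surface, but there's no contact yet. I'll keep probing.

```bash
for i in 1; do python3 -m inch '[{"slide":[0,0,0.15],"turn":0,"grip":6},{"slide":[0,0,0.15],"turn":0,"grip":6},{"slide":[0,0,0.15],"turn":0,"grip":6}]'; done; python3 - <<'E'
from h import *
for z in(.036,.04,.044,.048): print(z,world('scene',[(173,219.8),(193,203)],z))
E
```

```text
time: 4.3
eef_pos: [0.6469, -0.0071, 0.031]
tcp_rot: [0.997, -0.075, -0.0, 0.0]
contact_force: [-3.0, 0.5, 7.1]
opening: 0.705
finger_force: 3.7
0.036 [[ 0.64242987  0.02717124  0.036     ]
 [ 0.63149507 -0.03935718  0.036     ]]
0.04 [[ 0.6399084   0.02994493  0.04      ]
 [ 0.62902929 -0.03624464  0.04      ]]
0.044 [[ 0.63738692  0.03271863  0.044     ]
 [ 0.62656351 -0.03313211  0.044     ]]
0.048 [[ 0.63486545  0.03549232  0.048     ]
 [ 0.62409773 -0.03001958  0.048     ]]
```

Contact at TCP z of about 0.031. I'll lift about 2.5 mm and push slowly toward the edge, stopping about 12 mm short.

```bash
python3 -m inch '[{"slide":[0,0,-0.35],"turn":0,"grip":6},{"slide":[-0.5,0,-0.35],"turn":0,"grip":6},{"slide":[-1,0,-0.35],"turn":0,"grip":6},{"slide":[-1.5,0,-0.35],"turn":0,"grip":6},{"slide":[-2,0,-0.35],"turn":0,"grip":6},{"slide":[-2.5,0,-0.35],"turn":0,"grip":6},{"slide":[-3,0,-0.35],"turn":0,"grip":6},{"slide":[-3.5,0,-0.35],"turn":0,"grip":6},{"slide":[-4,0,-0.35],"turn":0,"grip":6},{"slide":[-4.5,0,-0.35],"turn":0,"grip":6},{"slide":[-5,0,-0.35],"turn":0,"grip":6},{"slide":[-5.5,0,-0.35],"turn":0,"grip":6},{"slide":[-6,0,-0.35],"turn":0,"grip":6},{"slide":[-6.5,0,-0.35],"turn":0,"grip":6},{"slide":[-7,0,-0.35],"turn":0,"grip":6},{"slide":[-7.4,0,-0.35],"turn":0,"grip":6},{"slide":[-7.4,0,-0.35],"turn":0,"grip":6}]'; python3 - <<'E'
from h import *
im,d=snap('scene','pics/s3.png'); cv2.imwrite('pics/s3c.png',cv2.resize(im[170:305,115:290,::-1],None,fx=4,fy=4,interpolation=3))
E
```

```text
time: 6.0
eef_pos: [0.5727, 0.0042, 0.0327]
tcp_rot: [0.997, -0.075, -0.0, -0.0]
contact_force: [-0.1, -0.5, -0.6]
opening: 0.705
finger_force: 0.0
```

View pics/s3c.png

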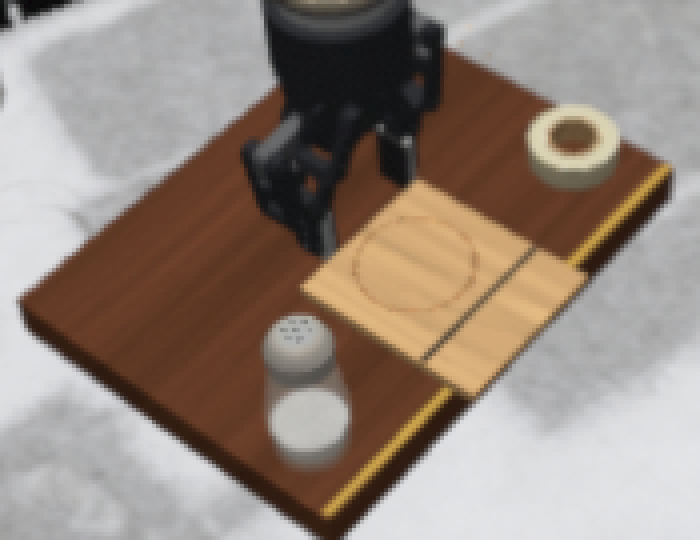

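The plate is now square-looking, with its line from crop (425,360) to (535,248), still behind the edge. I'll measure what's left.

```bash
cat >> h.py <<'E'
def rep(n,pts,f,o):
    m=np.array([.458,.032]);a=-.151;x=np.array([np.cos(a),np.sin(a)]);y=np.array([-x[1],x[0]])
    p=world(n,(np.array(pts,float)+.5)/f-.5+o,.044)[:,:2]-m; return np.c_[p@x,p@y].round(4)
E
python3 - <<'E'
from h import *
print(rep('scene',[(425,360),(535,248),(474,397),(588,275),(417,182),(303,289)],4,[115,170]))
E
```

```text
[[ 0.0198  0.0492]
 [ 0.0203 -0.0463]
 [-0.0153  0.0525]
 [-0.0142 -0.0481]
 [ 0.1036 -0.0456]
 [ 0.1026  0.0518]]
```

```bash
python3 -m inch '[{"slide":[-0.4,0,0],"turn":0,"grip":6},{"slide":[-0.8,0,0],"turn":0,"grip":6},{"slide":[-1.2,0,0],"turn":0,"grip":6},{"slide":[-1.5,0,0],"turn":0,"grip":6},{"slide":[-1.7,0,0],"turn":0,"grip":6},{"slide":[-1.7,0,0],"turn":0,"grip":6},{"slide":[-1.7,0,0],"turn":0,"grip":6}]'; python3 - <<'E'
from h import *
im,d=snap('scene','pics/s4.png'); a=cv2.resize(im[205:305,190:290,::-1],None,fx=6,fy=6,interpolation=3); cv2.imwrite('pics/s4c.png',a)
E
```

```text
time: 6.75
eef_pos: [0.5562, 0.0066, 0.0326]
tcp_rot: [0.997, -0.075, -0.001, -0.0]
contact_force: [-0.3, 0.2, 0.3]
opening: 0.7
finger_force: 0.0
```

View pics/s4c.png

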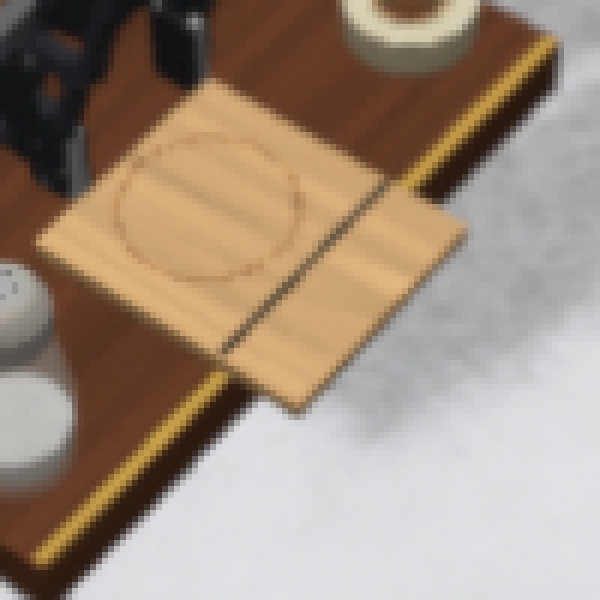

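The plate now overhangs the edge. Its line runs from crop (222,353) to (388,181), a few mm behind the brass strip, and the front corners are at (298,413) and (467,234).

```bash
python3 - <<'E'
from h import *
print(rep('scene',[(222,353),(388,181),(298,413),(467,234),(210,80),(36,243)],6,[190,205]))
# edge check at z=.036: outer edge points of brass strip
p=world('scene',(np.array([(48,568),(228,382),(420,189),(558,45)])+.5)/6-.5+[190,205],.036)[:,:2]-[.458,.032]
print(p@[np.cos(.151),-np.sin(.151)])
E
```

```text
[[ 0.0041  0.0497]
 [ 0.0047 -0.0468]
 [-0.0322  0.0539]
 [-0.0327 -0.0437]
 [ 0.0878 -0.0467]
 [ 0.0877  0.0517]]
[-0.001471   -0.00130381 -0.00293985 -0.00288957]
```

```bash
python3 -m inch '[{"slide":[-0.2,0,0],"turn":0,"grip":6},{"slide":[-0.4,0,0],"turn":0,"grip":6},{"slide":[-0.5,0,0],"turn":0,"grip":6},{"slide":[-0.5,0,0],"turn":0,"grip":6},{"slide":[-0.5,0,0],"turn":0,"grip":6},{"slide":[1.5,0,0],"turn":0,"grip":6},{"slide":[3,0,0],"turn":0,"grip":6},{"slide":[3,0,0],"turn":0,"grip":6},{"slide":[3,0,-4],"turn":0,"grip":6},{"slide":[3,0,-8],"turn":0,"grip":6},{"slide":[3,0,-12],"turn":0,"grip":6},{"slide":[3,0,-15],"turn":0,"grip":6},{"slide":[3,0,-15],"turn":0,"grip":6},{"slide":[3,0,-15],"turn":0,"grip":6}]'; python3 - <<'E'
from h import *
im,d=snap('scene','pics/s5.png'); a=cv2.resize(im[205:305,190:290,::-1],None,fx=6,fy=6,interpolation=3); cv2.imwrite('pics/s5c.png',a)
E
```

```text
time: 8.2
eef_pos: [0.5858, 0.0022, 0.1833]
tcp_rot: [0.997, -0.075, 0.0, 0.0]
contact_force: [-0.9, -0.5, -0.8]
opening: 0.699
finger_force: 0.0
```

View pics/s5c.png

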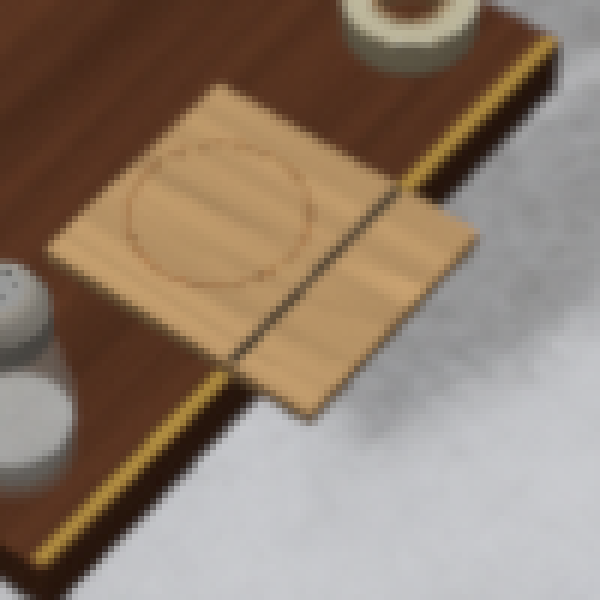

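The line now runs from crop (232,362) to (398,188). I'll check the offset once from these pixels.

```bash
python3 - <<'E'
from h import *
r=rep('scene',[(232,362),(398,188),(309,422),(478,238),(219,84),(46,248)],6,[190,205]);print(r, 'edge ~ -0.002; line via corners',r[2:,0].mean()-.025)
E
```

```text
[[-0.001   0.0506]
 [-0.0002 -0.0463]
 [-0.0375  0.0546]
 [-0.0369 -0.0446]
 [ 0.0838 -0.0472]
 [ 0.0833  0.0513]] edge ~ -0.002; line via corners -0.0018250000000000002
```

The line is within about 1–2 mm of the edge and parallel to it. The bystanders haven't moved and the arm is clear, so I'm handing in.

```bash
python3 -c "
from plant import ctrl
print(ctrl.sign_off())"
```

```text
the job is handed in; nothing more can be done
None
```

The plate's black line lies over the brass edge, parallel to it and within about 2 mm by my last camera measurement. The tape roll and shaker look unmoved, the arm stayed clear of the spade, and the job is handed in; the sign-off returned no verdict.

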